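# Find the socket for the loose clamp nut

## Robot

A 7-joint arm with a two-finger parallel gripper is mounted at the origin on the work surface. World frame = base frame: x ahead of the robot, y to its left, z up, the work surface at z = 0. Lengths are in m, angles in rad, forces in N, time in s.
With the tool pointing down it reaches from about 0.425 to 0.875 m from the base axis. Payload 4.7 kg.
Tool frame: the origin (TCP) lies on the centre line of the jaws, within the pads' length; the fingertips stand 25 mm ahead of it and the grasp point (between the pads) lies 6 mm ahead of it (env.tip_reach is the distance from the TCP to the fingertips, in m); z points along the fingers, y is the line along which they close (so a half turn about z gives the same grasp; the last joint's range is limited). The gripper opens to 87 mm and grips with 3 to 60 N. Pads are 19 mm wide; open, the fingers measure 117 mm over their backs; the gripper's body (75 mm by 190 mm) begins 51 mm behind the grasp point.
Start: joints at [-1.164, 0.321, -0.07, 1.45, 0.023, 1.371, -0.057], TCP at [0.249, 0.601, 0.248] pointing down, gripper open.
Joint ranges: [-2.86, 2.86], [-0.3, 2.09], [-1.38, 1.24], [0.06, 2.45], [-1.56, 4.7], [0.09, 2.05], [-2.69, 2.69]. Speed limits (rad/s): [2.57, 2.57, 3.14, 3.14, 3.14, 3.14, 3.14].

## Interface

Orientations are given as a rotation vector (axis times angle).
In Python, from station import env gives the robot as it stands. Calls block until the motion is done:
- env.move_ptp(position, orientation): joint-space move of the TCP to a pose.
- env.movel(position, feed=0.15, attitude=None): straight line of the TCP; attitude=None keeps the orientation; feed is the mean speed in m/s.
- env.move_joints(angles): joint-space move.
- env.open_gripper() and env.grab(strength=None): open the fingers fully, or close them until they stop; strength is the grip in N (None keeps the last).
- env.dwell(seconds).
- env.solve_ik(position, orientation): joint angles nearest the present ones, or None.
- env.read_camera(name): name is "scene" or "top" or "wrist"; returns a dict with "color" (480x640x3 uint8, red, green, blue), "K" (3x3 intrinsics, pixels), "k1" (the pictures are not rectified: a ray, as slopes to the right and down, at radius r is drawn at 1 + k1 r^2 times it, then the intrinsics apply), "xyz" and "rotation" of the camera in the world. Camera axes: x right, y down, z forward; pixel columns grow to the right and rows downward; lengths in m; the calibration is good to about 2 mm. A picture is of the moment at which its call begins. There is no depth.
A pose or a line that the arm cannot do raises env.PlanningError and nothing moves.
- env.finish_job(): hands the job in; it is judged then, once.
Trained networks look in the newest picture that a camera, given by its name, has taken for a name from the list of things; names that differ only in an ending like _2 or _b are one class to them, and where a whole thing is asked for, a point or a joint stands for the part that bears it (a point fixed in the world has none). Each returns a list of dicts, best first, with "conf" (0 to 1); they miss things now and then, are a little off and sometimes report something else, mostly with a low value. They report only what shows in the picture. A call takes as long as a camera call.
- env.find_in(camera, name): "location" ([column, row] in pixels, amid what is visible of it).
Readings, each from a call of its own:
- env.read_clock(): time.
- env.read_joint_positions(): joint angles.
- env.read_joint_velocities(): joint speeds.
- env.read_effort(): joint torques, N m.
- env.read_eef_pos(): TCP position.
- env.read_orientation(): TCP orientation.
- env.read_force(): force on the tool from outside, world axes, zero at the start.
- env.read_wrist_torque(): the same for the moment, N m.
- env.read_grip_width(): opening from 0.0 (shut) to 1.0 (fully open).
- env.read_gripper_force(): force on a finger pad.
Only numpy, scipy, OpenCV 4.12 (cv2) and the standard library are available. Lean on these libraries where they do the work, as an engineer would, in place of code of your own. Each camera call takes 0.05 s, during which the arm holds its last target. There are 200 camera calls.

## Task

One of the two hex nuts on the test fixture's clamp bar has backed off and stands clear of the bar on its stud. Try the sockets from the stand on that nut until you have the one that slides down over it, and stand any socket that does not fit back upright on a free post of the stand. Finish with the fitting socket pushed fully down on the raised nut and still gripped by the robot, the other two on the stand; leave the screw bin, the screwdriver and the bottle where they are.

Things in the scene. Friction and masses are not known exactly. Their poses are not given: they have to be found in the camera images.
- nut_loose: steel hex nut 24 mm across flats, 18 mm tall, top 2 mm coned to 21 mm, fixed on a stud. Origin: on its axis at the clamp bar's top face; z up, x square through a flat. The nut that has backed off: underside 14 mm, top 32 mm above the bar. Fully down on it, a fitting socket's origin is 18 mm above this one; too small a socket stops on the nut's top, 32 mm above
- nut_tight: steel hex nut 24 mm across flats, 18 mm tall, top 2 mm coned to 21 mm, fixed on a stud. Origin: on its axis at the clamp bar's top face; z up, x square through a flat. The nut screwed home on its washer: top 20 mm above the bar
- fixture: test fixture fixed to the bench: two cream panels (200 x 150 and 184 x 134 mm) spaced by brass pins, topped by an aluminium clamp bar 165 x 42 mm along x, its top face 40 mm above the bench. The nuts are on the bar 55 mm either side of the middle, either way round. Origin: centre of the underside; x along the long side
- stand: grey socket stand fixed to the bench, a slab 240 x 64 x 10 mm, long side along x, with three upright steel posts 10 mm in diameter and 11 mm tall with coned tips, 80 mm apart in a row. Origin: centre of its underside
- post1 (a point): foot of the first post, on its axis at the slab's top face (10 mm above the bench); a socket standing there has its origin within a few mm of this point
- post2 (a point): foot of the middle post, as post1
- post3 (a point): foot of the third post, as post1
- socket_a: a steel socket standing mouth down on a post, 66 mm tall, 0.17 to 0.34 kg: a hex barrel 38 mm across flats and 34 mm tall, and centred on it a square drive adapter (the grip) 22 x 22 mm, 32 mm tall. Hex opening in the underside, 14 mm deep. Origin: centre of the mouth; z up; x square through a flat of barrel, opening and adapter
- socket_b: a socket outwardly the same as socket_a, same axes. The openings of the three are 16, 20 and 26.5 mm across flats; which socket has which is not told and must be found by trying. They stand on the posts in any order
- socket_c: a socket outwardly the same as socket_a, same axes; see socket_b for the openings
- screw_bin: clear open bin of small screws, 115 x 145 x 60 mm, loose on the bench; origin at the centre of its underside. Leave alone
- screwdriver: screwdriver with a black handle, about 200 mm long, lying along its x axis, loose; leave alone
- bottle: small white bottle, 38 mm diameter, 90 mm tall, standing loose; origin at the centre of its underside. Leave alone

How it is judged:
By the outcome, as a careful person would: the job done as asked, in the order asked, and still so for the second after the job is handed in, while the arm keeps its last pose, push and grip.
It also fails if it takes over 72 s, if anything falls off the work surface, if the arm or the gripper's body presses on something with over 40 N, if the wrist force passes 120 N, or if a joint passes its speed limit or range.

## Working session

There is one attempt and no reset: what is moved stays moved. The work goes in short steps, each a Python script; the robot and the scene stay as the last script left them, time stands still between calls to the robot, and variables do not carry over. Pictures are saved under pics/ and viewed, at most 10 in all, crops included, and the job is handed in when it is done.

```bash
mkdir -p pics; ls; cat > h.py <<'E'
import numpy as np, cv2
from station import env
from scipy.spatial.transform import Rotation as R
def ray(c,uv):
    K=np.array(c["K"]);k1=c["k1"];D=np.array([k1,0,0,0,0.])
    # drawn = (1+k1 r^2)*slope
    p=cv2.undistortPointsIter(np.array([[uv]],float),K,D,None,None,(3,50,1e-10))[0,0]
    d=np.array(c["rotation"]).reshape(3,3)@np.array([p[0],p[1],1]);return np.array(c["xyz"]),d
def at_z(c,uv,z):
    o,d=ray(c,uv);return o+d*(z-o[2])/d[2]
def proj(c,P):
    P=np.atleast_2d(P);Rm=np.array(c["rotation"]).reshape(3,3);q=(P-np.array(c["xyz"]))@Rm
    return cv2.projectPoints(q,np.zeros(3),np.zeros(3),np.array(c["K"]),np.array([c["k1"],0,0,0,0.]))[0][:,0]
def save(c,n): cv2.imwrite("pics/"+n,c["color"][:,:,::-1])
def down(yaw): # tool z down, tool y (closing) at world angle yaw+90
    return (R.from_euler('z',yaw)*R.from_euler('x',np.pi)).as_rotvec()
E
python3 - <<'E'
from h import *
for n in("top","scene"):
    c=env.read_camera(n);save(c,n+"1.png");print(n,c["xyz"],c["k1"],np.array(c["K"]).ravel(),np.round(c["rotation"],3).tolist())
    for k,z in(("socket_a",.04),("nut_loose",.06),("stand",.01),("fixture",.04),("screw_bin",.03),("bottle",.045),("screwdriver",.015)):
        for d in env.find_in(n,k): print(k,np.round(d["location"],1),round(d["conf"],2),np.round(at_z(c,d["location"],z),3))
print(env.read_clock(),env.read_orientation(),env.tip_reach)
E
```

```text
pics
top [ 0.46003036 -0.01032941  1.26086666] -0.004863829158774719 [447.48204783   0.         315.03814245   0.         447.48204783
 243.44458563   0.           0.           1.        ] [-2.162, 2.154, -0.125]Traceback (most recent call last):
  File "<stdin>", line 5, in <module>
  File "h.py", line 10, in at_z
    o,d=ray(c,uv);return o+d*(z-o[2])/d[2]
        ~~~^^^^^^
  File "h.py", line 8, in ray
    d=np.array(c["rotation"]).reshape(3,3)@np.array([p[0],p[1],1]);return np.array(c["xyz"]),d
      ~~~~~~~~~~~~~~~~~~~~~~~~~~~~~~~^^^^^
ValueError: cannot reshape array of size 3 into shape (3,3)
```

Rotation is a rotation vector; fixing.

```bash
sed -i 's/np.array(c\["rotation"\]).reshape(3,3)/R.from_rotvec(c["rotation"]).as_matrix()/' h.py
python3 - <<'E'
from h import *
for n in("top","scene"):
    c=env.read_camera(n);save(c,n+"1.png");print(n,c["xyz"],c["k1"])
    for k,z in(("socket_a",.04),("nut_loose",.06),("stand",.01),("fixture",.04),("screw_bin",.03),("bottle",.045),("screwdriver",.015)):
        for d in env.find_in(n,k): print(k,np.round(d["location"],1),round(d["conf"],2),np.round(at_z(c,d["location"],z),3))
print(env.read_clock(),env.read_orientation(),env.tip_reach)
E
```

```text
top [ 0.46003036 -0.01032941  1.26086666] -0.004863829158774719
socket_a [398.3 285.6] 0.71 [ 0.492 -0.233  0.04 ]
socket_a [396.7 258.2] 0.46 [ 0.567 -0.23   0.04 ]
stand [393.7 260.6] 0.67 [ 0.563 -0.226  0.01 ]
fixture [269.1 270.4] 0.72 [0.532 0.119 0.04 ]
screw_bin [474.3 302.9] 0.79 [ 0.446 -0.441  0.03 ]
bottle [395.  265.9] 0.67 [ 0.545 -0.224  0.045]
bottle [304.  196.1] 0.5 [0.738 0.025 0.045]
bottle [471.2 301.6] 0.15 [ 0.45  -0.427  0.045]
screwdriver [308.8 195.7] 0.67 [0.746 0.012 0.015]
screwdriver [155.9 300.1] 0.62 [0.45  0.434 0.015]
scene [ 1.27511296 -0.46378239  0.92830253] 0.023409730103070004
socket_a [206.4 257.6] 0.97 [ 0.499 -0.23   0.04 ]
socket_a [218.2 283.3] 0.95 [ 0.572 -0.24   0.04 ]
socket_a [230.1 313. ] 0.89 [ 0.649 -0.253  0.04 ]
nut_loose [383.5 209.9] 0.55 [0.602 0.143 0.06 ]
nut_loose [430.7 147.3] 0.22 [0.494 0.368 0.06 ]
stand [218.2 306.7] 0.66 [ 0.601 -0.258  0.01 ]
fixture [358.5 214.5] 0.61 [0.568 0.102 0.04 ]
screw_bin [381.9 208.9] 0.64 [0.575 0.162 0.03 ]
screw_bin [ 97.2 289.5] 0.62 [ 0.448 -0.442  0.03 ]
screw_bin [218.  285.1] 0.16 [ 0.568 -0.24   0.03 ]
screwdriver [430.3 145.7] 0.57 [0.448 0.415 0.015]
0.9 [6.12922889e-01 3.08115043e+00 1.82942189e-04] 0.025
```

View pics/top1.png

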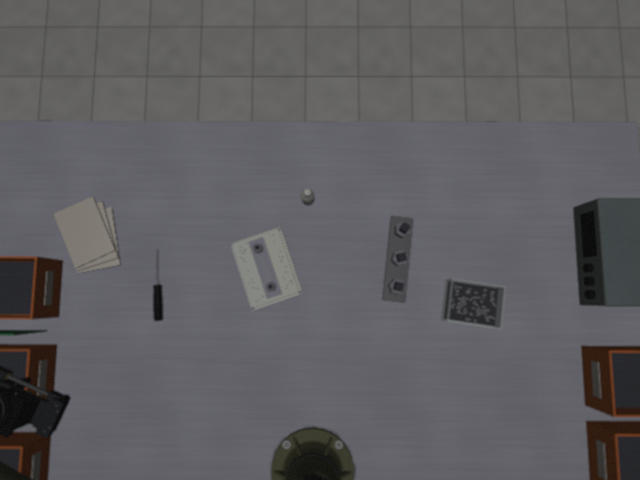

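View pics/scene1.png

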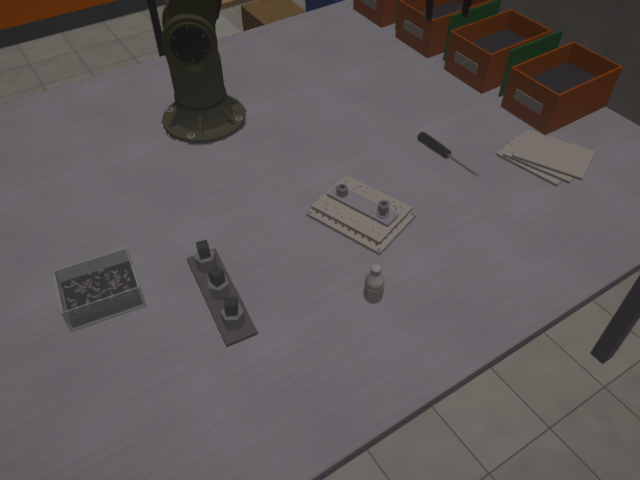

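The top view shows the stand with its sockets at (402,229), (400,258) and (398,286), and the nuts at (258,247) and (271,287). In the scene view the nuts are at (343,189) and (383,207), and the second seems higher. Next I'll look from close by with the wrist camera.

```bash
python3 - <<'E'
from h import *
for n,p,yaw in(("w_fix",(.53,.11,.30),np.radians(110)),("w_st",(.55,-.225,.32),np.radians(85))):
    try: env.move_ptp(p,down(yaw))
    except env.PlanningError as e: print(e);continue
    c=env.read_camera("wrist");save(c,n+".png");import pickle;pickle.dump(c,open(n+".pkl","wb"))
    print(n,c["xyz"],R.from_rotvec(c["rotation"]).as_matrix().round(2).tolist(),c["k1"],np.array(c["K"])[0,0])
    for k,z in(("socket_a",.06),("nut_loose",.065),("nut_tight",.065),("stand",.01),("fixture",.04)):
        for d in env.find_in("wrist",k): print(k,np.round(d["location"],1),round(d["conf"],2),np.round(at_z(c,d["location"],z),4))
print(env.read_clock())
E
```

```text
w_fix [0.50280424 0.18844242 0.43742675] [[0.94, 0.33, 0.1], [0.34, -0.9, -0.28], [-0.0, 0.29, -0.96]] -0.013249642145679827 423.29558895654486
socket_a [199.4 440. ] 0.84 [ 0.488  -0.1796  0.06  ]
socket_a [213.2 430.9] 0.32 [ 0.499  -0.1626  0.06  ]
nut_loose [407.7 190.2] 0.89 [0.5912 0.152  0.065 ]
nut_tight [287.5 186. ] 0.78 [0.49   0.1187 0.065 ]
stand [215.9 435.7] 0.98 [ 0.5035 -0.215   0.01  ]
fixture [347.1 171.3] 0.97 [0.537  0.1463 0.04  ]
w_st [ 0.55861049 -0.1413712   0.45741691] [[1.0, -0.08, -0.02], [-0.08, -0.95, -0.29], [-0.0, 0.29, -0.96]] -0.013249642145679827 423.29558895654486
socket_a [424.1 212.3] 0.91 [ 0.6429 -0.2387  0.06  ]
socket_a [270.1 208.1] 0.68 [ 0.496  -0.2224  0.06  ]
socket_a [346.5 211.4] 0.66 [ 0.5687 -0.2317  0.06  ]
stand [334.4 192.1] 0.94 [ 0.5586 -0.221   0.01  ]
4.8083
```

View pics/w_fix.png

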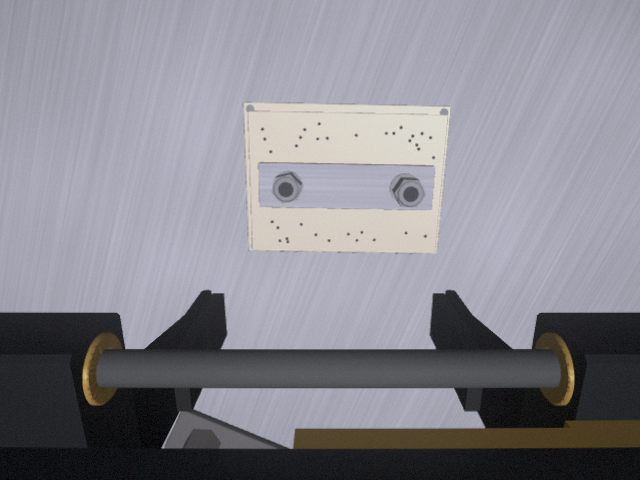

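View pics/w_st.png

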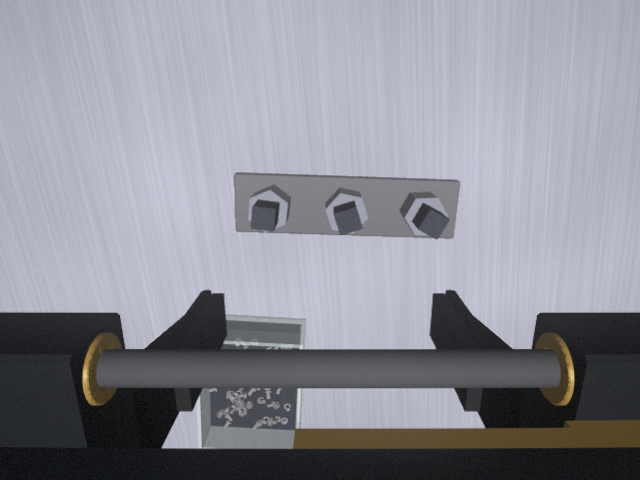

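The raised nut is the one at (408,190), with the tight one at (287,186). The sockets' grips are at (265,215), (347,218) and (430,221), each turned differently. I'll enlarge both areas to read corners.

```bash
python3 - <<'E'
import cv2,numpy as np
a=cv2.imread("pics/w_st.png")[165:250,230:470];b=cv2.imread("pics/w_fix.png")[155:215,230:470]
im=cv2.resize(np.vstack([a,b]),None,fx=3.3333,fy=3.3333,interpolation=cv2.INTER_CUBIC)
im=cv2.convertScaleAbs(im,alpha=1.5)
cv2.imwrite("pics/crop.png",im);print(im.shape)
E
```

```text
(483, 800, 3)
```

View pics/crop.png

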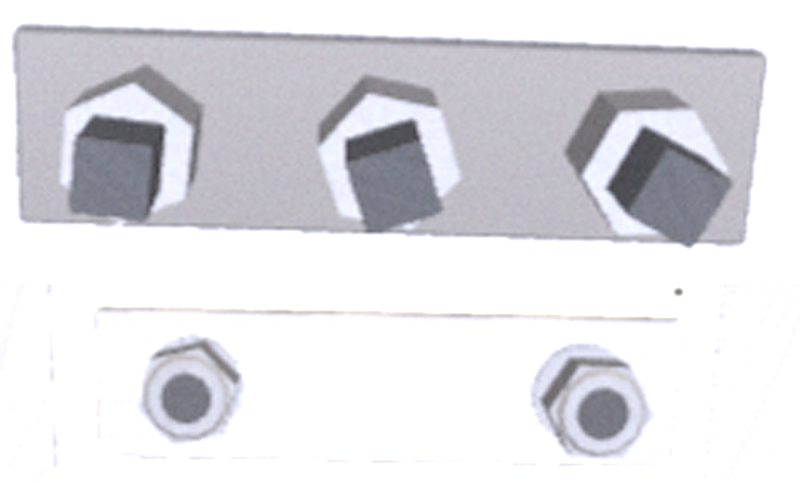

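```bash
python3 - <<'E'
from h import *
import pickle
c=pickle.load(open("w_st.pkl","rb"));f=pickle.load(open("w_fix.pkl","rb"))
def st(p): return (np.array(p)+.5)/3.3333-.5+np.array([230,165])
def fx(p): return (np.array(p)-[0,283.33]+.5)/3.3333-.5+np.array([230,155])
Q=[[(78,135),(160,141),(150,222),(70,213)],[(348,170),(421,145),(441,212),(369,232)],[(658,146),(731,184),(690,246),(628,203)]]
for q in Q:
    P=np.array([at_z(c,st(p),.076)[:2] for p in q]);e=[P[1]-P[0],P[2]-P[3]];g=[P[2]-P[1],P[3]-P[0]]
    print(P.mean(0).round(4),[np.degrees(np.arctan2(v[1],v[0])).round(1) for v in e+g],[round(np.linalg.norm(v)*1e3,1) for v in e+g])
S=np.array([at_z(c,st(p),.01)[:2] for p in [(17,28),(764,54),(744,243),(21,221)]])
print("slab",S.round(4).tolist(),S.mean(0).round(4),[np.linalg.norm(S[i]-S[i-1]).round(4) for i in range(4)],np.degrees(np.arctan2(*(S[1]+S[2]-S[0]-S[3])[::-1])))
for p in((602,413),(187,398)): print("nut",at_z(f,fx(p),.071 if p[0]>400 else .059))
B=np.array([at_z(f,fx(p),.04)[:2] for p in [(98,309),(677,320),(672,463),(100,456)]]);print("bar",B.mean(0),np.degrees(np.arctan2(*(B[1]+B[2]-B[0]-B[3])[::-1])),[np.linalg.norm(B[i]-B[i-1]).round(4) for i in range(4)])
# close look at the raised nut
env.move_ptp((.575,.105,.20),down(np.radians(110)))
c=env.read_camera("wrist");pickle.dump(c,open("w_nut.pkl","wb"))
n=env.find_in("wrist","nut_loose");print(n)
u=np.array(proj(c,[.59,.149,.07])[0]).round().astype(int);print(u)
u=np.clip(u,60,[580,420]);im=c["color"][u[1]-60:u[1]+60,u[0]-60:u[0]+60,::-1]
cv2.imwrite("pics/nutc.png",cv2.resize(im,(600,600),interpolation=cv2.INTER_CUBIC));print(env.read_clock())
E
```

```text
[ 0.4917 -0.228 ] [np.float64(-9.1), np.float64(-11.4), np.float64(-103.6), np.float64(-103.4)] [np.float64(22.6), np.float64(22.5), np.float64(23.4), np.float64(22.5)]
[ 0.569  -0.2379] [np.float64(14.6), np.float64(11.4), np.float64(-77.4), np.float64(-76.3)] [np.float64(21.3), np.float64(20.9), np.float64(20.0), np.float64(18.8)]
[ 0.6473 -0.2458] [np.float64(-31.8), np.float64(-39.2), np.float64(-124.1), np.float64(-118.9)] [np.float64(23.7), np.float64(22.1), np.float64(20.6), np.float64(17.8)]
slab [[0.4556, -0.1921], [0.6908, -0.2199], [0.6846, -0.2821], [0.4477, -0.2548]] [ 0.5697 -0.2372] [np.float64(0.0632), np.float64(0.2368), np.float64(0.0625), np.float64(0.2385)] -6.661257747754111
nut [0.5930243  0.15062425 0.071     ]
nut [0.48919547 0.11445755 0.059     ]
bar [0.54072889 0.13297859] 19.30336143047257 [np.float64(0.0417), np.float64(0.1615), np.float64(0.0408), np.float64(0.1644)]
[{'location': [376.2, 175.9], 'conf': 0.75}]
[372 183]
6.2333
```

View pics/nutc.png

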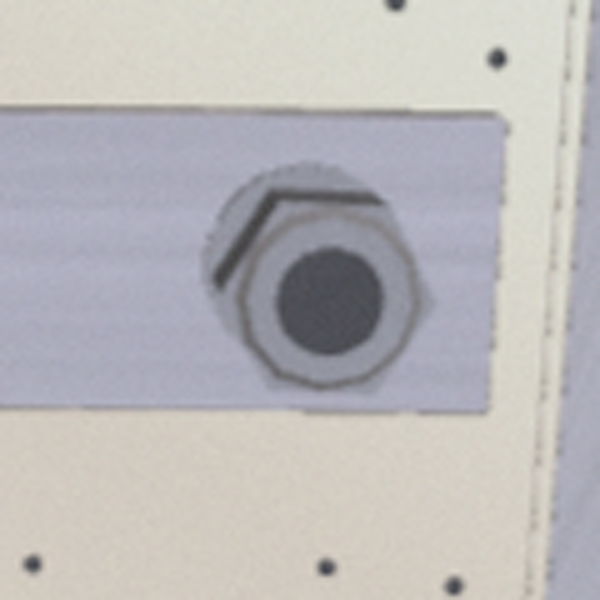

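The raised nut's top ring is centred at crop (330,300), with hex corners near (433,300), (268,388) and (382,388). I'll compute its pose, then pick the middle socket and try it.

```bash
cat >> h.py <<'E'
H=.062  # TCP above socket origin when gripped
POST={1:(.4902,-.2279),2:(.5697,-.2372),3:(.6492,-.2465)}
SOCK={1:(.4917,-.228,-11.9),2:(.569,-.2379,13.),3:(.6473,-.2458,-33.5)}
def to(x,y,z,deg): env.move_ptp((x,y,z),down(np.radians(deg)))
def line(x,y,z,f=.15): env.movel((x,y,z),feed=f)
def pick(i,deg):
    x,y,_=SOCK[i]; to(x,y,.13,deg); line(x,y,.01+H,.15); env.grab(60)
    print("width",env.read_grip_width(),"F",env.read_gripper_force()); line(x,y,.19,.25)
def press(x,y,z0,z1,dz=.002,lim=20,f=.05):
    """step down from z0 to z1 until the upward force rises by lim; returns z commanded, force"""
    b=env.read_force()[2]; z=z0
    while z>z1+1e-6:
        z=max(z-dz,z1); line(x,y,z,f); F=env.read_force()[2]-b
        if F>lim: break
    return z,F
E
python3 - <<'E'
from h import *
import pickle
c=pickle.load(open("w_nut.pkl","rb"));o=np.array([312,123])
px=lambda p:(np.array(p)+.5)/5-.5+o
n=at_z(c,px((330,300)),.072);print("nut",n.round(4))
a=lambda p,q,z:np.degrees(np.arctan2(*(at_z(c,px(q),z)-at_z(c,px(p),z))[[1,0]]))
print(a((268,388),(382,388),.07)%60,a((275,194),(385,202),.054)%60,a((218,285),(275,194),.054)%60,a((382,388),(433,300),.07)%60)
for i in (1,2,3):
  for k in(0,180):
    d=SOCK[i][2]+k; q=env.solve_ik((*SOCK[i][:2],.13),down(np.radians(d)));print(i,d,None if q is None else np.round(q,2))
for d in range(-60,240,60):
    d+=50;q=env.solve_ik((n[0],n[1],.15),down(np.radians(d)));print("nut",d,None if q is None else np.round(q,2))
E
```

```text
nut [0.593  0.1509 0.072 ]
19.821253954692352 15.739706220993376 18.536424542343852 21.885412024343296
1 -11.9 [-0.53  0.3   1.06  1.89 -0.29  1.12 -1.14]
1 168.1 [-0.31  0.23  0.78  1.89 -0.18  1.1   1.9 ]
2 13.0 [-0.42  0.49  1.    1.71 -0.44  1.19 -0.65]
2 193.0 [-0.15  0.38  0.63  1.7  -0.24  1.14  2.34]
3 -33.5 [-0.37  0.71  1.05  1.5  -0.63  1.3  -1.41]
3 146.5 [-0.16  0.56  0.68  1.49 -0.36  1.22  1.56]
nut -10 [-1.01  0.42  0.91  1.7  -0.35  1.2  -1.76]
nut 50 [-0.89  0.37  0.74  1.69 -0.27  1.18 -0.78]
nut 110 [-0.78  0.34  0.6   1.69 -0.21  1.17  0.22]
nut 170 [-0.68  0.32  0.46  1.69 -0.15  1.17  1.22]
nut 230 [-0.56  0.31  0.33  1.68 -0.11  1.17  2.23]
```

```bash
cat >> h.py <<'E'
NUT=(.593,.1509,-11.)
def try_on(x,y,deg):
    to(x,y,.165,deg); line(x,y,.138,.1)
    z,F=press(x,y,.138,.120)
    print("try z",round(z,4),"eef",np.round(env.read_eef_pos(),4),"F",np.round(env.read_force(),1),"T",np.round(env.read_wrist_torque(),2),"dF",round(F,1),"t",env.read_clock())
    return z,F
E
python3 - <<'E'
from h import *
pick(1,-11.9);print(env.read_clock())
try_on(*NUT)
c=env.read_camera("scene");u=proj(c,[.593,.151,.08])[0].astype(int);im=c["color"][u[1]-60:u[1]+60,u[0]-80:u[0]+80,::-1]
cv2.imwrite("pics/t1.png",cv2.resize(im,None,fx=4,fy=4,interpolation=cv2.INTER_CUBIC))
E
```

```text
width 0.2461775054689755 F 59.97257147915661
9.7833
try z 0.13 eef [0.5934 0.1508 0.1337] F [-8.4  0.  20.6] T [-0.15  2.27  0.03] dF 22.0 t 12.6583
```

View pics/t1.png

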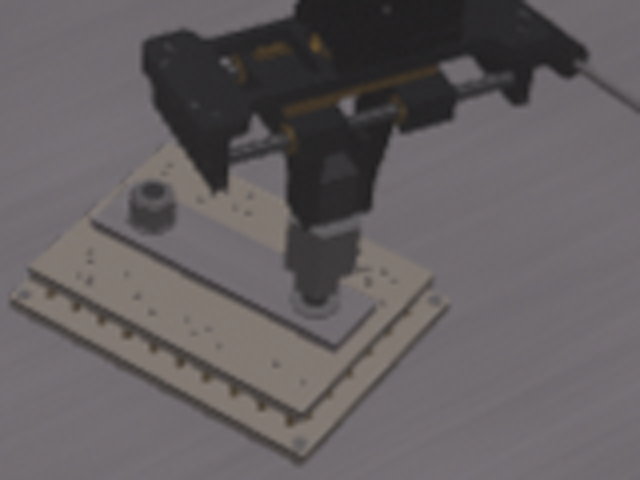

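The socket stopped at the nut's top (TCP z 0.1337) and hasn't slid down. Before rejecting it, I'll do a short pressed search around this spot to rule out misalignment.

```bash
cat >> h.py <<'E'
def search(x,y,z,pts):
    for dx,dy in pts:
        line(x+dx,y+dy,z,.04);e=env.read_eef_pos();F=env.read_force()
        print((dx,dy),"z",round(e[2],4),np.round(F,1))
        if e[2]<.1322: return dx,dy
SP=[(-.002,0),(-.002,.002),(0,.002),(.002,.002),(.002,0),(.002,-.002),(0,-.002),(-.002,-.002)]
E
python3 - <<'E'
from h import *
print(search(*NUT[:2],.130,SP),env.read_clock())
E
```

```text
(-0.002, 0) z 0.1338 [-4.2 -0.2 16.7]
(-0.002, 0.002) z 0.1338 [-3.8 -2.8 17.3]
(0, 0.002) z 0.1337 [-7.9 -2.6 21.9]
(0.002, 0.002) z 0.1337 [-12.3  -3.5  24.9]
(0.002, 0) z 0.1337 [-12.5  -0.9  25. ]
(0.002, -0.002) z 0.1337 [-12.3   2.9  24.5]
(0, -0.002) z 0.1338 [-7.3  2.1 20.2]
(-0.002, -0.002) z 0.1338 [-2.7  2.7 16.9]
None 14.7083
```

It sits rigidly on the nut's top at every offset, so it's too small. I'll put it back on post 1 and try socket 2.

```bash
cat >> h.py <<'E'
def place(i,deg):
    e=env.read_eef_pos(); line(e[0],e[1],.18,.25)
    x,y,_=SOCK[i]; to(x,y,.12,deg); line(x,y,.087,.15)
    z,F=press(x,y,.087,.01+H,dz=.003,lim=12); e=env.read_eef_pos()
    print("place z",round(z,4),"eef",np.round(e,4),"F",round(F,1))
    if e[2]>.076: return False
    env.open_gripper(); line(x,y,.14,.25); return True
E
python3 - <<'E'
from h import *
if place(1,-11.9):
    print(env.read_clock())
    pick(2,13.); try_on(NUT[0],NUT[1],-11.)
E
```

```text
place z 0.072 eef [ 0.4918 -0.2281  0.072 ] F 0.1
19.8333
width 0.246357845454057 F 59.97375846840441
try z 0.128 eef [0.5942 0.151  0.1331] F [-8.5 -0.8 26.2] T [-0.42  2.7  -0.05] dF 28.2 t 25.6917
```

```bash
python3 - <<'E'
from h import *
r=search(*NUT[:2],.130,[(-.003,0),(-.001,.002),(-.001,-.002)])
print(r,env.read_clock())
if r is None and place(2,13.):
    print(env.read_clock())
    pick(3,-33.5); try_on(NUT[0],NUT[1],-11.)
E
```

```text
(-0.003, 0) z 0.1335 [-3.8 -0.9 13.5]
(-0.001, 0.002) z 0.1334 [-8.  -3.5 18.8]
(-0.001, -0.002) z 0.1334 [-6.3  1.4 15.2]
None 26.4417
place z 0.072 eef [ 0.569  -0.2379  0.0719] F -0.9
31.55
width 0.24599485420166187 F 59.97844976373017
try z 0.12 eef [0.5927 0.1509 0.1199] F [-4.3 -0.7 -2. ] T [-0.14  1.2  -0.01] dF 0.0 t 38.6667
```

The third socket slid down freely. I'll seat it with a light push and check.

```bash
python3 - <<'E'
from h import *
z,F=press(*NUT[:2],.120,.114,dz=.001,lim=12)
print(z,F,env.read_eef_pos(),env.read_force(),env.read_grip_width(),env.read_clock())
c=env.read_camera("scene");im=c["color"][120:360,180:480,::-1]
cv2.imwrite("pics/end.png",cv2.resize(im,None,fx=2.5,fy=2.5,interpolation=cv2.INTER_CUBIC))
E
```

```text
0.118 12.809968139848099 [0.59284379 0.15081018 0.11978484] [-8.68310147 -1.35615318 10.81820671] 0.24766812393116622 39.1667
```

View pics/end.png

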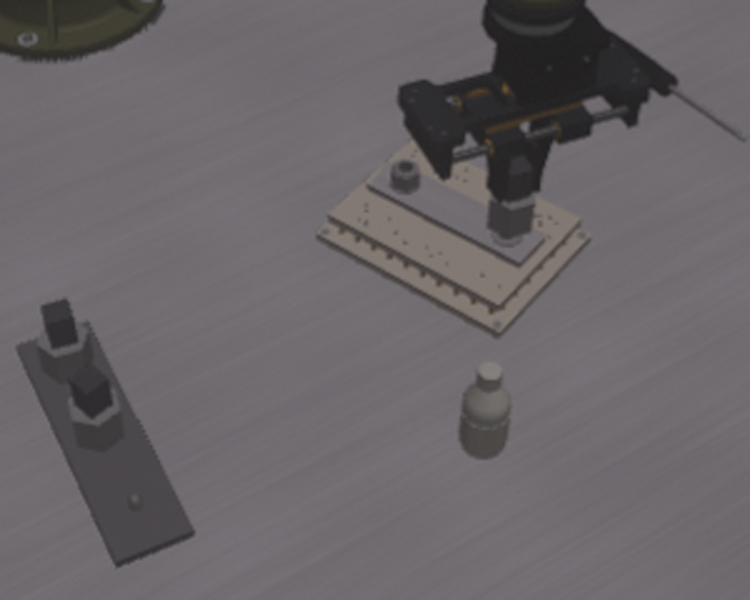

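The picture shows the socket down on the raised nut and gripped, at (510,215). The other two stand upright on their posts at (65,340) and (95,410), the third post is empty, and the bottle is untouched. The contact height of 0.1198 matches fully seated (0.120).

```bash
python3 -c "
from station import env
print(env.finish_job())"
```

```text
the job is handed in; nothing more can be done
None
```

The socket from the third post fits: it is fully down on the raised nut and still gripped, the other two stand upright on their posts, and the job was handed in at about 39 s; the bin, screwdriver and bottle were left alone.

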